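Seat the injector nozzle holder on the part-present pin

TASK

Lay the injector nozzle holder (the stepped steel part with the hexagon in its middle) lengthwise across the two rests of the small fixture, between their cheeks and about centred end to end, so that its weight keeps the part-present pin between the rests pressed down; either way round will do. Set it down gently rather than dropping it, let go, and leave the plain aluminium sleeve where it lies.

Things in the scene. Friction and masses are not known exactly. Their poses are not given: they have to be found in the camera images.
- nozzle_holder: Loose stepped steel rod with a pointed nose, a hexagon in the middle and a black ring near the other end, lying on the bench; 122 long, 23 wide, 20 high, 0.13 to 0.21 kg. Origin mid-length on its underside; y along its length, x across, z up. Grip it across the middle, along x, where fingers close to 16; it acts as a bar 16 wide and 19 high with a flat underside.
- nest: Fixed fixture: dark plate 128 (x) by 56 (y) by 10 high, origin at the centre of its underside, z up. Two aluminium rests at x = -42 and +42, each 18 long, flat seats 34 above the bench, cheeks up to 48 that leave a channel 36 wide along x, open at its ends. Between the rests 66 mm are free for fingers, but for the pin at the centre and its collar (radius 10, up to 18 high).
- sensor_pin (a joint): Upright spring pin with a steel head 11 in diameter, at the nest's x = y = 0. Value 0 (m) when free, its top then 40 above the bench (6 above the seats); grows to 0.006 as it is pressed down level with the seats. A weak spring (0.35 N when down) lifts it; the nozzle holder's weight overcomes it.
- sleeve: Bystander: loose plain aluminium cylinder 75 long, 18 in diameter, lying on the bench; origin mid-length on its underside, y along its length. Nest, nozzle holder, sleeve and a brass drift punch (104 long, 13 thick) lie side by side, about 0.13 m apart, in any order, each pointing roughly away from the robot.

How it is judged:
At the end, for the whole second after the job is handed in: The nozzle holder is at rest and level on both rests between the cheeks, underside 30 to 39 mm high, centred on the nest within 18 mm lengthwise and 15 mm crosswise, aligned with it within 0.25 rad (either way round), and the pin is pressed in more than 4 mm (value of joint sensor_pin above 0.004 m and x of nozzle_holder in the frame of nest between -0.018 and 0.018 m and y of nozzle_holder in the frame of nest between -0.015 and 0.015 m and z of nozzle_holder in the frame of nest between 0.03 and 0.039 m and angle between the y axis of nozzle_holder and the x axis of nest, either way round below 0.25 rad and angle between nozzle_holder's own z axis and vertical below 0.12 rad and contact force between nozzle_holder and nest above 0.3 N and linear speed of nozzle_holder below 0.02 m/s and angular speed of nozzle_holder below 0.2 rad/s); the robot touches nothing.
It fails at once if the aluminium sleeve is moved more than 30 mm (distance of sleeve from where it was at the start of the episode above 0.03 m).
It fails at once if the nozzle holder is dropped onto the fixture (arrives over it faster than 0.65 m/s, a fall of some 20 mm) (linear speed of nozzle_holder above 0.65 m/s and height (world z) of nozzle_holder below 0.06 m and horizontal distance between nozzle_holder and nest below 0.06 m).
It also fails if it takes over 48 s, if anything falls off the work surface, if the arm or the gripper's body presses on something with over 40 N, if the wrist force passes 120 N, or if a joint passes its speed limit or range.

ROBOT

A 6-joint arm with a two-finger parallel gripper is mounted at the origin on a cart in front of the work surface, level with it; the furniture and walls round the work are solid. World frame = base frame: x ahead of the robot, y to its left, z up, the work surface at z = 0. Lengths are in m, angles in rad, forces in N, time in s.
With the tool pointing down it reaches from about 0.325 to 1 m from the base axis. Payload 5.1 kg.
Tool frame: the origin (TCP) lies midway between the tips of the shut fingers; the grasp point (between the pads) lies 19 mm behind it; z points along the fingers, y is the direction in which the jaws open and shut (so a half turn about z gives the same grasp; the last joint's range is limited). The gripper opens to 85 mm and grips with 20 to 120 N. Pads are 22 mm wide; open, the fingers measure 114 mm over their backs; the gripper's body (76 mm by 85 mm) begins 54 mm behind the grasp point. The pads swing forward as they close: fully open they stand 13 mm farther back than shut.
Start: joints at [1.266, 0.124, 1.65, -0, 1.367, -0.083], TCP at [0.143, 0.634, 0.231] pointing down, gripper open.
Joint ranges: [-2.61, 2.61], [-1.02, 2.33], [0.03, 2.71], [-1.35, 4.49], [0.32, 2.68], [-2.91, 2.91]. Speed limits (rad/s): [2.57, 2.57, 3.14, 3.14, 3.14, 3.14].

INTERFACE

Orientations are given as a rotation vector (axis times angle).
In Python, from cell import state, capture, get_calibration, hand_in gives the robot as it stands. The module is installed in compiled form; this text tells all that it offers.
- The arm moves only by the shell command python3 -m handwheel 'ROWS' [FORCE]. ROWS is JSON, a list of rows, each an object with "offset": the shift along the tool's x, y, z in cm, a list of three; "turn": the turn, a rotation vector about the tool's x, y, z in degrees, a list of three; "hand": the closure, from 0 (fully open) to 1 (shut). In form: [{"offset": [tx, ty, tz], "turn": [rx, ry, rz], "hand": hand}, ...]. A call has 1 to 5 rows; each row shifts and turns the commanded pose from where the row before left it, along the tool's axes as they then stand; what a row does not reach is not made up. A row lasts 1/10 s, in which the tool goes at most 50 mm and 8.59 degrees, less where a joint would pass 70% of its speed; a pose out of reach is approached as far as the arm can. A call is refused whole if a number of a shift passes 5 or a number of a turn 8.59, either way. A call with a gripper value outside its range is refused whole. The fingers move at their own pace and stop on an object; FORCE is the grip in N (left out, the last holds). Time passes only in rows, so rows that do not move let the fingers close. It gives the time, the measured TCP pose, the force and the opening at its end, in the units of the state.
- state(): the state, without advancing time (a new reading comes with each control period).
- capture(name): name is "side" or "top"; returns (picture, depth): 400x640x3 uint8, red, green, blue; 400x640 float32, m along the optical axis (not along the pixel's ray), 0 where there is no reading.
- get_calibration(name): a dict with "fx", "fy", "cx", "cy" (pixels), "world_to_cam" (4x4, takes a point from world to camera coordinates). Camera axes: x right, y down, z forward; pixel columns grow to the right and rows downward; lengths in m; the calibration is good to about 2 mm. A picture is of the moment at which its call begins. get_calibration takes no time and is no camera call.
- hand_in(): hands the job in, once; it reports no verdict.
The state is a dict: "t": time; "joint_positions": joint angles; "dq": joint speeds; "joint_efforts": joint torques, N m; "eef_pos": TCP position; "ee_rot": TCP orientation; "wrist_force": force on the tool from outside, world axes, zero at the start; "wrist_torque": the same for the moment, N m; "gripper_width": opening from 0.0 (shut) to 1.0 (fully open).
Only numpy, scipy, OpenCV 4.12 (cv2) and the standard library are available. Lean on these libraries where they do the work, as an engineer would, in place of code of your own. Each camera call takes 0.05 s, during which the arm holds its last target. There are 200 camera calls.

## Working session

There is one attempt and no reset: what is moved stays moved. The work goes in short steps, Python scripts to look and compute and a shell command to move; the robot and the scene stay as the last step left them, time stands still between calls to the robot, and variables do not carry over. Pictures are saved under pics/ and viewed, about 8 in all and at most 12, crops included, and the job is handed in when it is done.

```bash
mkdir -p pics; cat > h.py <<'E'
import numpy as np, cv2
from cell import state, capture, get_calibration
def pts(name, d):
    c=get_calibration(name); T=np.linalg.inv(np.array(c["world_to_cam"]))
    v,u=np.mgrid[0:d.shape[0],0:d.shape[1]]
    P=np.stack([(u-c["cx"])/c["fx"]*d,(v-c["cy"])/c["fy"]*d,d],-1)
    return P@T[:3,:3].T+T[:3,3]
def shot(name,f):
    p,d=capture(name); cv2.imwrite(f"pics/{f}.png",p[...,::-1]); np.savez(f"pics/{f}.npz",p=p,d=d,T=np.array(get_calibration(name)["world_to_cam"]))
    return p,d,pts(name,d)
E
python3 - <<'E'
from h import *
print(state())
for n in("top","side"):
    p,d,P=shot(n,n+"0"); c=get_calibration(n); print(n,c["fx"],np.linalg.inv(np.array(c["world_to_cam"])).round(3),(d>0).mean())
a=[cv2.imread(f"pics/{n}0.png") for n in("top","side")]
cv2.imwrite("pics/both.png",cv2.resize(np.vstack(a),(480,600)))
E
```

```text
{'t': 0.0, 'joint_positions': array([ 1.26642973e+00,  1.24524753e-01,  1.65165979e+00,  3.34457542e-06,
        1.36748644e+00, -8.26020207e-02]), 'dq': array([ 0.00115827,  0.00045547,  0.00035234,  0.00010733, -0.00175002,
        0.00076058]), 'joint_efforts': array([ 1.27650939e-03, -4.23602951e+01, -3.65457809e+01,  5.12246697e-05,
        6.65653904e-03,  1.76661949e-06]), 'eef_pos': array([0.14281646, 0.63350046, 0.2300487 ]), 'ee_rot': array([-0.34758991, -3.12189758,  0.00320232]), 'wrist_force': array([-0.25485008, -0.24781875,  0.51816569]), 'wrist_torque': array([ 0.0011415 , -0.02740322, -0.01255556]), 'gripper_width': 0.9996152691939904}
top 486.67707902211833 [[ 0.008 -0.99   0.143  0.373]
 [-1.    -0.004  0.028 -0.125]
 [-0.027 -0.143 -0.989  0.955]
 [ 0.     0.     0.     1.   ]] 0.995875
side 421.92035247909115 [[ 0.807 -0.329  0.49   0.071]
 [-0.59  -0.473  0.654 -0.685]
 [ 0.016 -0.817 -0.576  0.54 ]
 [ 0.     0.     0.     1.   ]] 0.99596484375
```

View pics/top0.png

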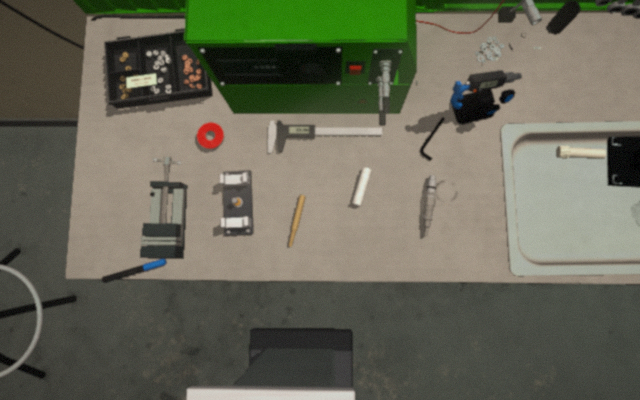

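View pics/side0.png

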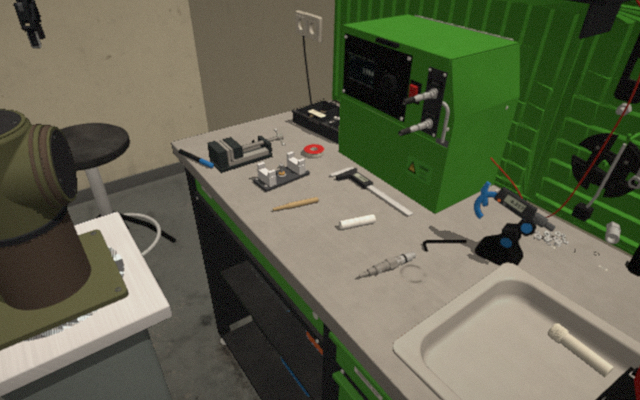

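The top view shows the nest at (237,204), the brass punch at (297,221), the sleeve at (361,187) and the holder at (429,207). A thin ring lies beside the holder at (450,190). The side view has the same items at (282,172), (296,204), (357,222) and (388,265). The arm is out of the way.

```bash
python3 - <<'E'
from h import *
def load(n):
    z=np.load(f"pics/{n}0.npz"); return z["p"],z["d"],pts(n,z["d"])
D={n:load(n) for n in("top","side")}
win={"top":{"holder":(405,165,445,250),"sleeve":(345,160,378,215),"nest":(210,160,262,245)},
"side":{"holder":(350,248,424,282),"sleeve":(330,210,384,234),"nest":(248,146,314,192)}}
for n in D:
  p,d,P=D[n]
  # bench level
  for k,(a,b,c,e) in win[n].items():
    Q=P[b:e,a:c].reshape(-1,3); Q=Q[d[b:e,a:c].ravel()>0]
    bench=np.median(Q[np.abs(Q[:,2])<.02][:,2])
    m=Q[:,2]-bench>0.005; O=Q[m]
    (cx,cy),(w,h),ang=cv2.minAreaRect(O[:,:2].astype(np.float32)*1000)
    box=cv2.boxPoints(((cx,cy),(w,h),ang))
    e1=box[1]-box[0]; e2=box[2]-box[1]; L=e1 if np.linalg.norm(e1)>np.linalg.norm(e2) else e2
    print(n,k,len(O),"bench",round(bench,4),"ctr",round(cx,1),round(cy,1),"size",round(w,1),round(h,1),"dir",np.degrees(np.arctan2(L[1],L[0]))%180,"z pct",np.percentile(O[:,2],[50,90,98,100]).round(4))
p,d,P=D["top"]
# nest: bright rests
a,b,c,e=win["top"]["nest"]
z=P[b:e,a:c,2]; 
for lo,hi in((.040,.06),(.028,.039)):
    m=((z>lo)&(z<hi)).astype(np.uint8); n,l,s,ct=cv2.connectedComponentsWithStats(m)
    for i in range(1,n):
        if s[i,4]>5: Q=P[b:e,a:c][l==i]; print(lo,s[i],Q.mean(0).round(4),Q.min(0).round(3),Q.max(0).round(3))
A=cv2.resize(p[150:260,205:265],None,fx=5,fy=5,interpolation=2); B=cv2.resize(p[150:260,395:475],None,fx=5,fy=5,interpolation=2)
cv2.imwrite("pics/crop.png",np.hstack([A,B])[...,::-1])
a,b,c,e=win["top"]["holder"]
z=P[b:e,a:c,2]
for r in range(0,e-b,4): print(b+r,(z[r]*1000).round().astype(int)[12:36])
E
```

```text
top holder 501 bench -0.001 ctr 496.0 -305.4 size 30.6 131.7 dir 165.92912 z pct [0.0153 0.0192 0.0208 0.0233]
top sleeve 356 bench -0.0008 ctr 537.2 -178.0 size 28.4 75.1 dir 163.25847 z pct [0.0157 0.0183 0.0198 0.0209]
top nest 1858 bench -0.0002 ctr 506.1 77.2 size 128.6 68.4 dir 3.393796 z pct [0.0105 0.0387 0.0478 0.0509]
side holder 509 bench 0.0003 ctr 499.2 -308.8 size 22.1 120.3 dir 175.2651 z pct [0.0158 0.02   0.0213 0.0222]
side sleeve 308 bench 0.0003 ctr 537.1 -176.4 size 20.2 75.3 dir 162.08383 z pct [0.0153 0.0189 0.0197 0.0206]
side nest 1456 bench 0.0008 ctr 520.5 109.5 size 204.1 170.7 dir 54.94849 z pct [0.0172 0.039  0.0476 0.0503]
0.04 [33 13  5 10 39] [0.5491 0.0513 0.0465] [0.54  0.048 0.041] [0.558 0.055 0.051]
0.04 [10 14  5 10 44] [0.5465 0.095  0.046 ] [0.538 0.092 0.04 ] [0.556 0.099 0.05 ]
0.04 [34 56  5 10 45] [0.4657 0.0462 0.0463] [0.458 0.042 0.041] [0.475 0.05  0.051]
0.04 [11 58  5  9 40] [0.4628 0.0898 0.0459] [0.455 0.086 0.041] [0.471 0.094 0.05 ]
0.028 [ 12  14  27  11 187] [0.5473 0.0743 0.0329] [0.538 0.047 0.029] [0.558 0.098 0.039]
0.028 [
[... 1235 characters left out ...]
17 [-2  0 -1  0 -4 -2 11 16 17 20 18 16 18 18 15  9  0 -3  1 -1 -1  0 -5 -2]
221 [-2 -4 -1 -4 -3  1  1 10 15 16 14 17 13 12  0 -1 -2 -3  0 -1 -2 -2 -2  1]
225 [-4 -2 -1  1  1 -1  0 12 10 16 16 17 15 -1 -3 -2 -3  1 -2  0 -2 -3 -2 -4]
229 [-2  3 -3 -3 -4  0 -1 -3 13 14 15 -2 -1  0 -1 -4 -1  0  0 -3 -3  0 -2 -2]
233 [-1 -1 -4  0 -3  1 -2 11 12 11 12 -1 -2  2 -1 -3 -3 -5 -4  0 -1 -3 -1  0]
237 [ 0 -1 -3  3  1 -2 -3 -4 -3 -1 -3 -4 -2 -3 -3  1  1 -1  1 -2 -1  0 -3  0]
241 [-3 -2 -6 -2 -5  0  1  1  1  1 -1 -1 -2 -2 -5 -3  1  2 -1  0  2 -3  0 -3]
245 [-3 -2 -3  1 -4 -4 -1 -5 -1  0 -1 -5 -4  1 -1 -1  2 -4 -2  0  0 -1 -2 -4]
249 [-2  0 -3 -1 -4  0 -5  0 -3 -2  0 -3  1 -1 -1 -4 -2 -2 -1 -1  0  0 -3 -4]
```

View pics/crop.png

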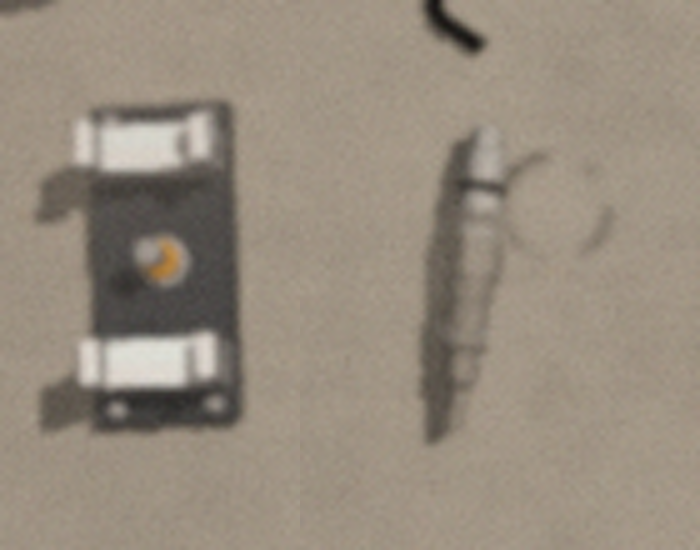

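The crop shows the nest running along the image's vertical axis, with the pin at about (237,202) in the full picture. The holder's tail and black ring are at the top, about (432,176), and its nose is at about (426,235). The two views disagree on the holder's direction, 166° against 175°. I'll refine it with midlines, then move.

```bash
python3 - <<'E'
from h import *
for n,(a,b,c,e) in {"top":(405,165,445,250),"side":(350,248,424,282)}.items():
    z=np.load(f"pics/{n}0.npz"); P=pts(n,z["d"])[b:e,a:c]; 
    m=((P[...,2]>.006)&(P[...,2]<.03)).astype(np.uint8)
    _,l,s,_=cv2.connectedComponentsWithStats(m); Q=P[l==1+s[1:,4].argmax()]
    xs=np.arange(Q[:,0].min(),Q[:,0].max(),.006)
    R=[]
    for x in xs:
        S=Q[abs(Q[:,0]-x-.003)<.003]
        if len(S)>4: R.append([x+.003,S[:,1].min(),S[:,1].max(),np.median(S[S[:,2]>=np.percentile(S[:,2],60)][:,1]),S[:,2].max()])
    R=np.array(R); print(n,Q[:,0].min(),Q[:,0].max()); print((R*1000).round(1))
    mid=R[:,1:3].mean(1); 
    for y in(mid,R[:,3]):
        k=np.polyfit(R[:,0]-.497,y,1); print("dir",np.degrees(np.arctan(k[0])),"y at .497",k[1])
E
```

```text
top 0.4415943802546678 0.5615576055628454
[[ 444.6 -299.  -293.4 -296.9   14.6]
 [ 450.6 -299.  -294.2 -298.8   16. ]
 [ 456.6 -302.6 -295.3 -298.8   15.3]
 [ 462.6 -303.  -293.6 -298.7   16.6]
 [ 468.6 -305.3 -293.9 -299.1   17.4]
 [ 474.6 -309.4 -292.4 -298.4   22.3]
 [ 480.6 -310.  -292.3 -300.7   19.9]
 [ 486.6 -309.5 -293.5 -302.7   19. ]
 [ 492.6 -311.9 -294.8 -302.    19.6]
 [ 498.6 -313.3 -294.2 -303.    21. ]
 [ 504.6 -316.  -292.7 -306.4   23.3]
 [ 510.6 -316.5 -294.4 -304.8   21.5]
 [ 516.6 -314.2 -294.4 -306.8   20.1]
 [ 522.6 -314.  -298.7 -307.    19.8]
 [ 528.6 -314.  -299.1 -305.8   20.4]
 [ 534.6 -317.3 -300.3 -307.7   19.9]
 [ 540.6 -316.7 -300.8 -307.9   21. ]
 [ 546.6 -316.4 -302.2 -310.    20.7]
 [ 552.6 -317.2 -303.5 -310.3   17.9]
 [ 558.6 -317.3 -305.1 -310.9   18.2]]
dir -7.276668589312413 y at .497 -0.30319535175478063
dir -7.056715620860979 y at .497 -0.3032728362251838
side 0.43983391002518313 0.5594182745026726
[[ 442.8 -301.7 -296.  -298.7   14.4]
 [ 448.8 -302.7 -295.2 -299.5   14.6]
 [ 454.8 -307.2 -297.7 -300.8   15.8]
 [ 460.8 -307.3 -296.2 -301.7   18.8]
 [ 466.8 -307.2 -297.8 -303.6   18.2]
 [ 472.8 -312.3 -295.6 -303.3   19.7]
 [ 478.8 -313.  -297.4 -303.5   19.9]
 [ 484.8 -312.8 -299.1 -304.9   21.6]
 [ 490.8 -313.6 -299.6 -305.4   21.1]
 [ 496.8 -317.7 -299.4 -307.6   21.2]
 [ 502.8 -318.6 -299.8 -307.9   22. ]
 [ 508.8 -320.5 -300.7 -308.3   22.2]
 [ 514.8 -318.1 -301.3 -307.8   21.4]
 [ 520.8 -317.4 -304.8 -309.7   20.4]
 [ 526.8 -318.6 -299.8 -311.    20.8]
 [ 532.8 -319.  -304.5 -311.7   20. ]
 [ 538.8 -319.8 -304.9 -312.9   19.2]
 [ 544.8 -321.1 -306.1 -312.    19.1]
 [ 550.8 -320.5 -309.6 -313.8   19.6]
 [ 556.8 -320.1 -310.  -313.8   16.7]]
dir -7.896274734457196 y at .497 -0.3072222628253974
dir -7.6476834624854435 y at .497 -0.30651272228193793
```

```bash
cat > need.py <<'E'
import sys,numpy as np
from scipy.spatial.transform import Rotation as R
from cell import state
# target x y z (TCP), jaw axis (tool y) world yaw deg
x,y,z,a=map(float,sys.argv[1:5]); s=state(); r=R.from_rotvec(s["ee_rot"])
a=np.radians(a); Y=np.array([np.cos(a),np.sin(a),0]); Z=np.array([0,0,-1.]); X=np.cross(Y,Z)
t=R.from_matrix(np.c_[X,Y,Z])
print("t",s["t"],"pos",s["eef_pos"].round(4),"w",round(s["gripper_width"],3),"F",s["wrist_force"].round(2))
print("turn deg",np.degrees((r.inv()*t).as_rotvec()).round(2),"offset cm (now axes)",(r.inv().apply(np.array([x,y,z])-s["eef_pos"])*100).round(2),"(target axes)",(t.inv().apply(np.array([x,y,z])-s["eef_pos"])*100).round(2))
E
python3 -m handwheel '[{"offset":[0,0,0],"turn":[0,0,-5.2],"hand":0},{"offset":[-4,-3,0],"turn":[0,0,0],"hand":0},{"offset":[-4,-3,0],"turn":[0,0,0],"hand":0},{"offset":[-4,-3,0],"turn":[0,0,0],"hand":0},{"offset":[-4,-3,0],"turn":[0,0,0],"hand":0}]' 60
python3 -m handwheel '[{"offset":[-4,-3,0],"turn":[0,0,0],"hand":0},{"offset":[-2,-4.5,0],"turn":[0,0,0],"hand":0},{"offset":[-2,-4.5,0],"turn":[0,0,0],"hand":0},{"offset":[-2,-4.5,0],"turn":[0,0,0],"hand":0},{"offset":[-2,-4.5,0],"turn":[0,0,0],"hand":0}]'
python3 need.py 0.5005 -0.305 0.12 82.5
```

```text
t: 0.6
eef_pos: [0.2867, 0.4925, 0.2307]
ee_rot: [-0.205, -3.135, 0.001]
wrist_force: [0.8, -0.2, -0.5]
gripper_width: 1.002
t: 1.1
eef_pos: [0.3774, 0.2683, 0.2309]
ee_rot: [-0.205, -3.135, 0.001]
wrist_force: [0.8, -1.1, 0.4]
gripper_width: 1.001
t 1.1 pos [0.3774 0.2683 0.2309] w 1.001 F [ 0.82 -1.08  0.38]
turn deg [-0.02 -0.01  0.02] offset cm (now axes) [-19.67 -55.24  11.1 ] (target axes) [-19.69 -55.23  11.09]
```

```bash

python3 -m handwheel '[{"offset":[-1.6,-4.6,0],"turn":[0,0,0],"hand":0},{"offset":[-1.6,-4.6,0],"turn":[0,0,0],"hand":0},{"offset":[-1.6,-4.6,0],"turn":[0,0,0],"hand":0},{"offset":[-1.6,-4.6,0],"turn":[0,0,0],"hand":0},{"offset":[-1.6,-4.6,0],"turn":[0,0,0],"hand":0}]'
python3 -m handwheel '[{"offset":[-1.6,-4.6,0],"turn":[0,0,0],"hand":0},{"offset":[-1.6,-4.6,0],"turn":[0,0,0],"hand":0},{"offset":[-1.6,-4.6,0],"turn":[0,0,0],"hand":0},{"offset":[-1.6,-4.6,0],"turn":[0,0,0],"hand":0},{"offset":[-1.6,-4.6,0],"turn":[0,0,0],"hand":0}]'
python3 -m handwheel '[{"offset":[-1.6,-4.6,2],"turn":[0,0,0],"hand":0},{"offset":[-1.6,-4.2,3],"turn":[0,0,0],"hand":0},{"offset":[0,0,3],"turn":[0,0,0],"hand":0},{"offset":[0,0,3],"turn":[0,0,0],"hand":0},{"offset":[0,0,0],"turn":[0,0,0],"hand":0}]'
python3 need.py 0.5005 -0.305 0.07 82.5
python3 - <<'E'
from h import *
a=[shot(n,n+"1")[0] for n in("top","side")]
A=cv2.resize(a[0][130:270,360:500],(560,560)); B=cv2.resize(a[1][180:300,320:460],(653,560))
cv2.imwrite("pics/c1.png",cv2.resize(np.hstack([A,B]),(800,370))[...,::-1])
E
```

```text
t: 1.6
eef_pos: [0.4265, 0.0299, 0.2311]
ee_rot: [0.206, 3.134, 0.0]
wrist_force: [0.8, 0.9, 0.3]
gripper_width: 1.001
t: 2.1
eef_pos: [0.4757, -0.2087, 0.2309]
ee_rot: [-0.207, -3.135, -0.001]
wrist_force: [-0.3, -0.0, 0.4]
gripper_width: 0.998
t: 2.6
eef_pos: [0.4916, -0.2905, 0.1186]
ee_rot: [-0.206, -3.125, -0.009]
wrist_force: [-1.1, 0.3, -0.7]
gripper_width: 1.0
t 2.6 pos [ 0.4916 -0.2905  0.1186] w 1.0 F [-1.06  0.33 -0.7 ]
turn deg [ 0.3  -0.56 -0.05] offset cm (now axes) [-1.12 -1.34  4.84] (target axes) [-1.07 -1.32  4.86]
```

View pics/c1.png

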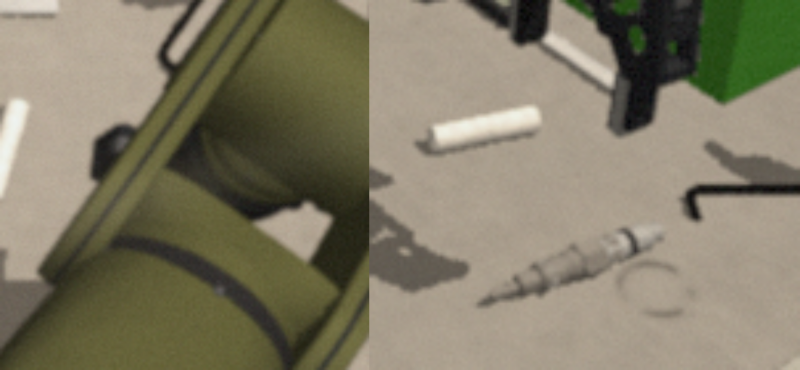

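```bash

python3 -m handwheel '[{"offset":[-1,-1.3,2],"turn":[0,0,0],"hand":0},{"offset":[0,0,2],"turn":[0,0,0],"hand":0},{"offset":[0,0,0],"turn":[0,0,0],"hand":0},{"offset":[0,0,0],"turn":[0,0,0],"hand":0}]'
python3 need.py 0.5005 -0.3055 0.004 82.5
```

```text
t: 3.1
eef_pos: [0.504, -0.3068, 0.0864]
ee_rot: [0.205, 3.133, -0.002]
wrist_force: [-0.3, -0.4, 0.0]
gripper_width: 1.001
t 3.1 pos [ 0.504  -0.3068  0.0864] w 1.001 F [-0.32 -0.37  0.  ]
turn deg [-0.06  0.11  0.02] offset cm (now axes) [0.38 0.09 8.24] (target axes) [0.37 0.08 8.24]
```

```bash

python3 -m handwheel '[{"offset":[0.35,0.1,2],"turn":[0,0,0],"hand":0},{"offset":[0,0,2],"turn":[0,0,0],"hand":0},{"offset":[0,0,2],"turn":[0,0,0],"hand":0},{"offset":[0,0,0],"turn":[0,0,0],"hand":0},{"offset":[0,0,0],"turn":[0,0,0],"hand":0}]'
python3 need.py 0.5005 -0.3055 0.004 82.5
python3 - <<'E'
from h import *
a=shot("side","side2")[0]
cv2.imwrite("pics/c2.png",cv2.resize(a[220:310,330:450],(640,480))[...,::-1])
E
```

```text
t: 3.6
eef_pos: [0.5008, -0.3056, 0.0264]
ee_rot: [0.205, 3.133, -0.002]
wrist_force: [-0.7, 0.6, 0.4]
gripper_width: 1.0
t 3.6 pos [ 0.5008 -0.3056  0.0264] w 1.0 F [-0.74  0.57  0.37]
turn deg [-0.06  0.11  0.01] offset cm (now axes) [0.03 0.01 2.24] (target axes) [0.03 0.01 2.24]
```

View pics/c2.png

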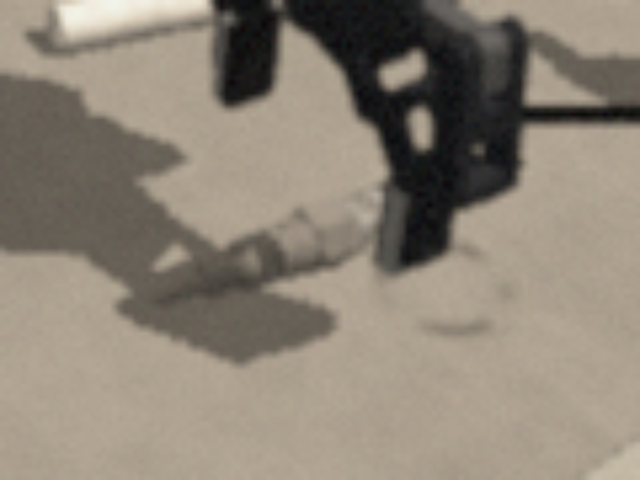

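The fingers straddle the holder: the crop shows the finger ends at (245,100) and (400,265), with the part between them. I'll go down and close.

```bash

python3 -m handwheel '[{"offset":[0,0,1.2],"turn":[0,0,0],"hand":0},{"offset":[0,0,1],"turn":[0,0,0],"hand":0},{"offset":[0,0,0],"turn":[0,0,0],"hand":0},{"offset":[0,0,0],"turn":[0,0,0],"hand":0.6}]' 60
python3 need.py 0.5005 -0.3055 0.004 82.5
python3 -m handwheel '[{"offset":[0,0,0],"turn":[0,0,0],"hand":1},{"offset":[0,0,0],"turn":[0,0,0],"hand":1},{"offset":[0,0,0],"turn":[0,0,0],"hand":1},{"offset":[0,0,0],"turn":[0,0,0],"hand":1},{"offset":[0,0,0],"turn":[0,0,0],"hand":1}]' 60
python3 -m handwheel '[{"offset":[0,0,0],"turn":[0,0,0],"hand":1},{"offset":[0,0,0],"turn":[0,0,0],"hand":1},{"offset":[0,0,0],"turn":[0,0,0],"hand":1}]' 60
python3 need.py 0.5005 -0.3055 0.004 82.5
```

```text
t: 4.05
eef_pos: [0.4994, -0.3049, 0.0019]
ee_rot: [-0.206, -3.134, -0.001]
wrist_force: [0.0, -0.5, -0.4]
gripper_width: 0.857
t 4.05 pos [ 0.4994 -0.3049  0.0019] w 0.857 F [ 0.01 -0.52 -0.42]
turn deg [ 0.04 -0.07 -0.01] offset cm (now axes) [-0.11 -0.05 -0.21] (target axes) [-0.11 -0.05 -0.21]
t: 4.55
eef_pos: [0.5002, -0.3055, 0.0031]
ee_rot: [0.206, 3.134, -0.001]
wrist_force: [-0.8, -0.4, 1.6]
gripper_width: 0.174
t: 4.85
eef_pos: [0.5002, -0.3055, 0.0031]
ee_rot: [0.206, 3.134, -0.001]
wrist_force: [-0.5, -0.6, 3.6]
gripper_width: 0.173
t 4.85 pos [ 0.5002 -0.3055  0.0031] w 0.173 F [-0.54 -0.62  3.59]
turn deg [-0.03  0.05 -0.01] offset cm (now axes) [-0.03 -0.   -0.09] (target axes) [-0.03 -0.   -0.09]
```

```bash

python3 -m handwheel '[{"offset":[0,0,-1],"turn":[0,0,0],"hand":1},{"offset":[0,0,-2.5],"turn":[0,0,0],"hand":1},{"offset":[0,0,-3],"turn":[0,0,0],"hand":1},{"offset":[0,0,-3],"turn":[0,0,0],"hand":1},{"offset":[0,0,-2.5],"turn":[0,0,0],"hand":1}]'
python3 -m handwheel '[{"offset":[0,0,0],"turn":[0,0,0],"hand":1},{"offset":[0,0,0],"turn":[0,0,0],"hand":1},{"offset":[0,0,0],"turn":[0,0,0],"hand":1}]'
python3 need.py 0.506 0.071 0.12 93.5
python3 - <<'E'
from h import *
s=state(); p,d,P=shot("side","side3"); e=s["eef_pos"]
# blob between z e-0.005 .. e+0.02 near tcp
Q=P[(d>0)&(abs(P[...,2]-e[2]-.008)<.016)&(abs(P[...,0]-e[0])<.08)&(abs(P[...,1]-e[1])<.03)]
u=np.radians(-7.5); a=np.array([np.cos(u),np.sin(u)]); l=(Q[:,:2]-e[:2])@a; t=(Q[:,:2]-e[:2])@[-a[1],a[0]]
m=abs(t)<.02; print("len ext rel TCP",np.percentile(l[m],[.5,50,99.5]).round(4))
for q in np.arange(-.07,.07,.01):
    k=m&(l>=q)&(l<q+.01)
    if k.sum()>4: print(q.round(3),k.sum(),"z",(np.percentile(Q[k,2],[2,50,98])-e[2]).round(4),"t",np.percentile(t[k],[2,50,98]).round(4))
c=get_calibration("side"); w=np.array(c["world_to_cam"])@np.r_[e,1]; uu=int(c["cx"]+c["fx"]*w[0]/w[2]); vv=int(c["cy"]+c["fy"]*w[1]/w[2]); print(uu,vv)
cv2.imwrite("pics/c3.png",cv2.resize(p[max(vv-50,0):vv+40,uu-60:uu+60],(640,480))[...,::-1])
E
```

```text
t: 5.35
eef_pos: [0.4996, -0.3049, 0.124]
ee_rot: [-0.206, -3.135, -0.0]
wrist_force: [0.6, -0.3, -1.0]
gripper_width: 0.174
t: 5.65
eef_pos: [0.4985, -0.3042, 0.1201]
ee_rot: [-0.205, -3.131, -0.003]
wrist_force: [0.4, -0.3, -1.8]
gripper_width: 0.175
t 5.65 pos [ 0.4985 -0.3042  0.1201] w 0.175 F [ 0.42 -0.26 -1.75]
turn deg [  0.13  -0.19 -11.01] offset cm (now axes) [ 4.16 37.3   0.1 ] (target axes) [-3.04e+00  3.74e+01  1.00e-02]
len ext rel TCP [-0.0595 -0.0103  0.0586]
-0.06 22 z [0.0071 0.0092 0.0112] t [-0.0047 -0.0028  0.0005]
-0.05 38 z [0.0048 0.0101 0.0131] t [-0.0081 -0.0034  0.0015]
-0.04 43 z [0.0046 0.0118 0.0144] t [-0.008  -0.0055  0.0017]
-0.03 67 z [0.0016 0.013  0.0171] t [-0.0107 -0.007   0.0043]
-0.02 91 z [0.0039 0.0139 0.0236] t [-0.0155 -0.0082  0.0121]
-0.01 105 z [0.0012 0.0152 0.0236] t [-0.0194 -0.006   0.0185]
0.0 15 z [0.0003 0.0128 0.0221] t [-0.0199 -0.0163  0.0076]
0.02 34 z [0.0036 0.0107 0.0148] t [-0.0108 -0.0086 -0.005 ]
0.03 34 z [0.0026 0.0104 0.0153] t [-0.0101 -0.0083 -0.0048]
0.04 32 z [0.0037 0.0103 0.0144] t [-0.0108 -0.0081 -0.0042]
0.05 24 z [0.0057 0.0108 0.0135] t [-0.0089 -0.006   0.0007]
392 216
```

View pics/c3.png

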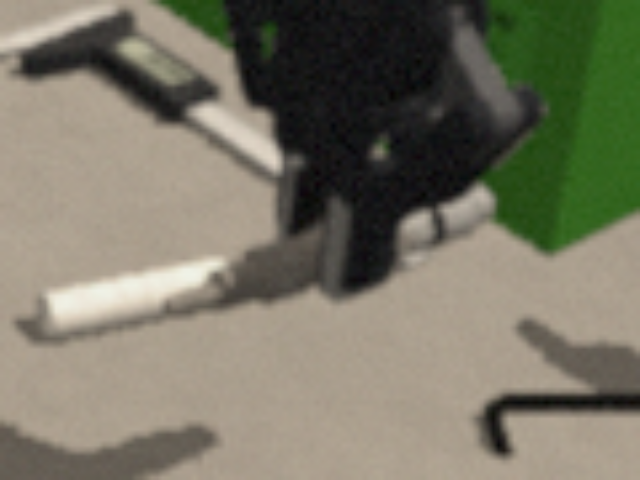

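The holder is gripped and level. Its ends lie at −59.5 and +58.6 mm from the TCP, so it is centred, and its underside is about 3 mm below the TCP. Next I carry it over the nest.

```bash

python3 -m handwheel '[{"offset":[0,0,0],"turn":[0,0,-5.5],"hand":1},{"offset":[0,0,0],"turn":[0,0,-5.5],"hand":1},{"offset":[-0.4,3,0],"turn":[0,0,0],"hand":1},{"offset":[-0.4,4.5,0],"turn":[0,0,0],"hand":1},{"offset":[-0.4,4.5,0],"turn":[0,0,0],"hand":1}]'
python3 -m handwheel '[{"offset":[-0.4,4.5,0],"turn":[0,0,0],"hand":1},{"offset":[-0.4,4.5,0],"turn":[0,0,0],"hand":1},{"offset":[-0.4,4.5,0],"turn":[0,0,0],"hand":1},{"offset":[-0.4,4.5,0],"turn":[0,0,0],"hand":1},{"offset":[0,3.5,0],"turn":[0,0,0],"hand":1}]'
python3 -m handwheel '[{"offset":[0,2,0],"turn":[0,0,0],"hand":1},{"offset":[0,1,0],"turn":[0,0,0],"hand":1},{"offset":[0,0,0],"turn":[0,0,0],"hand":1},{"offset":[0,0,0],"turn":[0,0,0],"hand":1},{"offset":[0,0,0],"turn":[0,0,0],"hand":1}]'
python3 need.py 0.506 0.071 0.037 93.5
```

```text
t: 6.2
eef_pos: [0.5034, -0.1833, 0.1205]
ee_rot: [0.093, -3.137, -0.003]
wrist_force: [0.4, 0.4, -2.3]
gripper_width: 0.176
t: 6.7
eef_pos: [0.5062, 0.0333, 0.1208]
ee_rot: [0.097, -3.137, -0.001]
wrist_force: [1.2, -1.1, -1.2]
gripper_width: 0.177
t: 7.2
eef_pos: [0.5056, 0.0598, 0.1223]
ee_rot: [0.093, -3.14, 0.0]
wrist_force: [-0.5, 0.5, -1.2]
gripper_width: 0.176
t 7.2 pos [0.5056 0.0598 0.1223] w 0.176 F [-0.54  0.52 -1.19]
turn deg [-0.02 -0.03 -0.09] offset cm (now axes) [-0.11  1.12  8.53] (target axes) [-0.11  1.11  8.53]
```

```bash

python3 -m handwheel '[{"offset":[-0.1,1.1,0],"turn":[0,0,0],"hand":1},{"offset":[0,0,2],"turn":[0,0,0],"hand":1},{"offset":[0,0,2],"turn":[0,0,0],"hand":1},{"offset":[0,0,1.2],"turn":[0,0,0],"hand":1},{"offset":[0,0,0],"turn":[0,0,0],"hand":1}]'
python3 -m handwheel '[{"offset":[0,0,0],"turn":[0,0,0],"hand":1},{"offset":[0,0,0],"turn":[0,0,0],"hand":1}]'
python3 need.py 0.506 0.071 0.037 93.5
python3 - <<'E'
from h import *
s=state(); p,d,P=shot("side","side4"); e=s["eef_pos"]
u=np.radians(3.5); a=np.array([np.cos(u),np.sin(u)]); dl=P[...,:2]-np.array([.506,.071]); l=dl@a; t=dl@[-a[1],a[0]]
m=(d>0)&(abs(P[...,2]-e[2]-.008)<.014)&(abs(l)<.08)&(abs(t)<.02); L,T,Z=l[m],t[m],P[...,2][m]
print("ext along nest x",np.percentile(L,[.5,99.5]).round(4))
for q in np.arange(-.07,.07,.01):
    k=(L>=q)&(L<q+.01)
    if k.sum()>4: print(q.round(3),k.sum(),"z",np.percentile(Z[k],[2,50,98]).round(4),"t",np.percentile(T[k],[2,50,98]).round(4))
m=(d>0)&(P[...,2]>.042)&(P[...,2]<.052)&(abs(l)<.055)&(abs(t)<.035); 
for sx in(-1,1):
  for sy in(-1,1):
    k=m&(l*sx>.02)&(t*sy>.01); print("cheek",sx,sy,k.sum(),np.median(l[k]).round(4),np.percentile(t[k],[5,50,95]).round(4) if k.sum() else "")
cv2.imwrite("pics/c4.png",cv2.resize(p[110:210,225:345],(720,600))[...,::-1])
E
```

```text
t: 7.7
eef_pos: [0.5043, 0.0718, 0.0684]
ee_rot: [0.095, -3.136, -0.0]
wrist_force: [-0.9, 0.1, -0.8]
gripper_width: 0.176
t: 7.9
eef_pos: [0.5069, 0.0719, 0.0718]
ee_rot: [-0.095, 3.138, 0.0]
wrist_force: [0.9, -0.2, -2.5]
gripper_width: 0.18
t 7.9 pos [0.5069 0.0719 0.0718] w 0.18 F [ 0.9  -0.21 -2.48]
turn deg [-0.    0.12 -0.02] offset cm (now axes) [ 0.1  -0.09  3.48] (target axes) [ 0.09 -0.09  3.48]
ext along nest x [-0.0578  0.0599]
-0.06 11 z [0.0765 0.0804 0.0821] t [-0.0046 -0.0023 -0.0001]
-0.05 18 z [0.0767 0.0803 0.085 ] t [-0.007  -0.0025  0.002 ]
-0.04 24 z [0.0732 0.0823 0.0859] t [-0.0079 -0.0046  0.0008]
-0.03 34 z [0.072  0.0826 0.0878] t [-0.0101 -0.0064  0.0041]
-0.02 36 z [0.074  0.0856 0.0913] t [-0.0142 -0.0078  0.0031]
-0.01 58 z [0.0731 0.0856 0.0932] t [-0.0196 -0.0119  0.0132]
0.0 8 z [0.0718 0.0756 0.0882] t [-0.0199 -0.0172 -0.013 ]
0.01 5 z [0.0772 0.0817 0.0845] t [-0.0126 -0.011  -0.0072]
0.02 24 z [0.0734 0.0834 0.0883] t [-0.0105 -0.008   0.0011]
0.03 29 z [0.0752 0.0841 0.0885] t [-0.0111 -0.0073  0.0023]
0.04 26 z [0.0746 0.0835 0.0875] t [-0.0123 -0.0077  0.002 ]
0.05 17 z [0.0748 0.0839 0.0875] t [-0.0084 -0.0054  0.002 ]
cheek -1 -1 28 -0.0444 [-0.0283 -0.0246 -0.0216]
cheek -1 1 25 -0.0437 [0.0159 0.0188 0.0226]
cheek 1 -1 26 0.0399 [-0.0284 -0.0262 -0.0207]
cheek 1 1 22 0.0406 [0.0159 0.0187 0.0234]
```

View pics/c4.png

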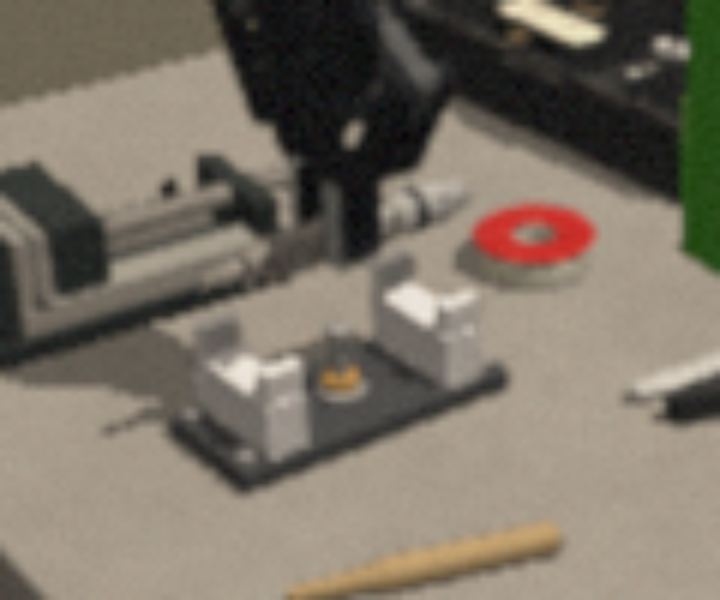

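The crop shows the holder held above and parallel to the channel, with the rests at (250,400) and (430,320) and the pin at (340,370). Averaging the two views puts the nest centre near (0.505, 0.069), so I'll shift 2–3 mm and lower slowly.

```bash

python3 -m handwheel '[{"offset":[0.2,-0.3,0.5],"turn":[0,0,0],"hand":1},{"offset":[0,0,0.8],"turn":[0,0,0],"hand":1},{"offset":[0,0,0.8],"turn":[0,0,0],"hand":1},{"offset":[0,0,0.5],"turn":[0,0,0],"hand":1},{"offset":[0,0,0],"turn":[0,0,0],"hand":1}]'
python3 -m handwheel '[{"offset":[0,0,0],"turn":[0,0,0],"hand":1},{"offset":[0,0,0],"turn":[0,0,0],"hand":1}]'
python3 need.py 0.505 0.069 0.037 93.5
```

```text
t: 8.45
eef_pos: [0.503, 0.0687, 0.0431]
ee_rot: [0.096, -3.137, -0.0]
wrist_force: [0.1, -0.2, -0.9]
gripper_width: 0.178
t: 8.65
eef_pos: [0.5044, 0.0688, 0.0448]
ee_rot: [-0.096, 3.14, 0.0]
wrist_force: [-0.6, -0.0, -1.3]
gripper_width: 0.178
t 8.65 pos [0.5044 0.0688 0.0448] w 0.178 F [-0.6  -0.03 -1.3 ]
turn deg [ 0.    0.03 -0.01] offset cm (now axes) [-0.06  0.01  0.78] (target axes) [-0.06  0.01  0.78]
```

```bash

python3 -m handwheel '[{"offset":[0,0,0.3],"turn":[0,0,0],"hand":1},{"offset":[0,0,0.2],"turn":[0,0,0],"hand":1},{"offset":[0,0,0.1],"turn":[0,0,0],"hand":1},{"offset":[0,0,0],"turn":[0,0,0],"hand":1},{"offset":[0,0,0],"turn":[0,0,0],"hand":1}]'
python3 -m handwheel '[{"offset":[0,0,0.1],"turn":[0,0,0],"hand":1},{"offset":[0,0,0],"turn":[0,0,0],"hand":1},{"offset":[0,0,0],"turn":[0,0,0],"hand":1}]'
python3 -m handwheel '[{"offset":[0,0,0.1],"turn":[0,0,0],"hand":1},{"offset":[0,0,0],"turn":[0,0,0],"hand":1},{"offset":[0,0,0],"turn":[0,0,0],"hand":1}]'
python3 need.py 0.505 0.069 0.037 93.5
```

```text
t: 9.15
eef_pos: [0.504, 0.0688, 0.0385]
ee_rot: [0.096, -3.14, 0.0]
wrist_force: [0.9, -0.0, -1.6]
gripper_width: 0.172
t: 9.45
eef_pos: [0.5041, 0.0688, 0.0376]
ee_rot: [0.096, -3.14, 0.0]
wrist_force: [-0.4, -0.2, -1.1]
gripper_width: 0.174
t: 9.75
eef_pos: [0.5042, 0.0688, 0.0371]
ee_rot: [-0.096, 3.14, -0.0]
wrist_force: [-2.0, -1.4, 4.3]
gripper_width: 0.174
t 9.75 pos [0.5042 0.0688 0.0371] w 0.174 F [-1.97 -1.43  4.29]
turn deg [-0.    0.01 -0.01] offset cm (now axes) [-0.08  0.02  0.01] (target axes) [-0.08  0.02  0.01]
```

The upward force jumped by about 5 N at z = 37.1 mm, so the holder is seated. I'll let go and withdraw.

```bash

python3 -m handwheel '[{"offset":[0,0,0],"turn":[0,0,0],"hand":0.75},{"offset":[0,0,0],"turn":[0,0,0],"hand":0.6},{"offset":[0,0,0],"turn":[0,0,0],"hand":0.35},{"offset":[0,0,0],"turn":[0,0,0],"hand":0.35},{"offset":[0,0,0],"turn":[0,0,0],"hand":0.35}]'
python3 -m handwheel '[{"offset":[0,0,-0.5],"turn":[0,0,0],"hand":0.35},{"offset":[0,0,-1.5],"turn":[0,0,0],"hand":0.35},{"offset":[0,0,-3],"turn":[0,0,0],"hand":0.35},{"offset":[0,0,-4],"turn":[0,0,0],"hand":0.35},{"offset":[0,0,-4],"turn":[0,0,0],"hand":0.35}]'
python3 -m handwheel '[{"offset":[3,-3,-2],"turn":[0,0,0],"hand":0.35},{"offset":[3,-3.5,0],"turn":[0,0,0],"hand":0.35},{"offset":[3,-3.5,0],"turn":[0,0,0],"hand":0.35},{"offset":[0,-4.5,0],"turn":[0,0,0],"hand":0.35},{"offset":[0,-4.5,0],"turn":[0,0,0],"hand":0.35}]'
python3 -m handwheel '[{"offset":[0,-4.5,0],"turn":[0,0,0],"hand":0.35},{"offset":[0,-4.5,0],"turn":[0,0,0],"hand":0.35},{"offset":[0,-4.5,0],"turn":[0,0,0],"hand":0.35},{"offset":[0,0,0],"turn":[0,0,0],"hand":0.35},{"offset":[0,0,0],"turn":[0,0,0],"hand":0.35}]'
python3 - <<'E'
from h import *
O=[]
for n in("top","side"):
    p,d,P=shot(n,n+"5"); u=np.radians(3.5); a=np.array([np.cos(u),np.sin(u)]); dl=P[...,:2]-np.array([.5055,.070]); l=dl@a; t=dl@[-a[1],a[0]]
    m=(d>0)&(P[...,2]>.0385)&(P[...,2]<.065)&(abs(l)<.08)&(abs(t)<.014); L,T,Z=l[m],t[m],P[...,2][m]
    if m.sum()==0: continue
    k=np.polyfit(L,T,1); print(n,m.sum(),"ext",np.percentile(L,[.5,99.5]).round(4),"slope deg",np.degrees(k[0]).round(1),"t0",k[1].round(4))
    for q in(-.06,-.03,-.01,.01,.03,.05):
        s=(L>=q)&(L<q+.01); print(q,"top z",np.percentile(Z[s],95).round(4),"t",np.percentile(T[s],[5,95]).round(4))
t=cv2.imread("pics/top5.png")[150:250,190:390]; s=cv2.imread("pics/side5.png")[130:230,225:425]
cv2.imwrite("pics/c5.png",cv2.resize(np.vstack([t,s]),(600,600),interpolation=2))
E
```

```text
t: 10.25
eef_pos: [0.5041, 0.0688, 0.0365]
ee_rot: [-0.096, 3.14, -0.0]
wrist_force: [-0.3, -0.1, 0.4]
gripper_width: 0.649
t: 10.75
eef_pos: [0.5038, 0.0688, 0.169]
ee_rot: [-0.096, 3.14, -0.0]
wrist_force: [0.8, -0.4, 0.2]
gripper_width: 0.65
t: 11.25
eef_pos: [0.4253, -0.1277, 0.1885]
ee_rot: [-0.096, 3.137, -0.002]
wrist_force: [1.3, -0.6, -0.5]
gripper_width: 0.647
t: 11.75
eef_pos: [0.434, -0.2619, 0.1876]
ee_rot: [-0.093, 3.14, -0.0]
wrist_force: [0.1, 1.3, 0.5]
gripper_width: 0.65
top 516 ext [-0.0583  0.0593] slope deg -0.2 t0 -0.0022
-0.06 top z 0.0478 t [-0.0041  0.0018]
-0.03 top z 0.0536 t [-0.0097  0.006 ]
-0.01 top z 0.0534 t [-0.0094  0.0051]
0.01 top z 0.0548 t [-0.0102  0.0078]
0.03 top z 0.0531 t [-0.0086  0.0044]
0.05 top z 0.0515 t [-0.0068  0.0021]
side 288 ext [-0.0603  0.0581] slope deg -1.3 t0 -0.0073
-0.06 top z 0.0482 t [-0.0068 -0.0017]
-0.03 top z 0.0531 t [-0.0116  0.0004]
-0.01 top z 0.0536 t [-0.0118  0.0002]
0.01 top z 0.0556 t [-0.0139 -0.0005]
0.03 top z 0.0534 t [-0.0119  0.    ]
0.05 top z 0.0506 t [-0.0099 -0.0023]
```

View pics/c5.png

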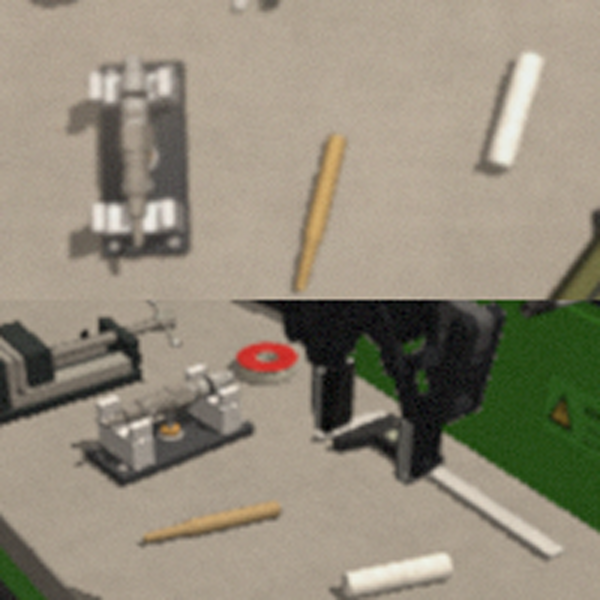

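The holder rests level between the cheeks. Its top is at about 54 mm, so its underside is at about 34 mm and the pin must be down. The sleeve hasn't moved and the arm is clear.

```bash
python3 -c "
from cell import hand_in; print(hand_in())"
```

```text
the job is handed in; nothing more can be done
None
```

The nozzle holder is lying across both rests between the cheeks, and I handed the job in at about 12 s of the 48 s allowed. I gripped it across its middle and lowered it in small steps until the upward force jumped by about 5 N. I then let go and moved the arm clear.

Final checks from the two cameras:
- **Height and level:** The hexagon's top is at about 55 mm, so the underside is at about 34–35 mm. The two views agree within about 1 mm along its length, and it looks level.
- **Position:** It is centred lengthwise within about 1 mm and aligned with the nest within about 1.5°.
- **Crosswise offset:** The views differ here, at about −2 mm from the top and −7 mm from the side. The side camera sees only the near flank and showed the nest itself shifted by about −3 mm, so I trust the top view more. Either value is within the 15 mm limit.
- **Pin:** I could not read the pin directly. I infer it is pressed in from the part's height.
- **Sleeve:** It looks unmoved in the last pictures; I did not measure it again.

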